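# Unpin and uncover the electrode case

### The arm

A 7-joint arm with a two-finger parallel gripper is mounted at the origin on the work surface. World frame = base frame: x ahead of the robot, y to its left, z up, the work surface at z = 0. Lengths are in m, angles in rad, forces in N, time in s.
With the tool pointing down it reaches from about 0.4 to 0.85 m from the base axis. Payload 10.4 kg.
Tool frame: the origin (TCP) lies midway between the tips of the shut fingers; the grasp point (between the pads) lies 19 mm behind it; z points along the fingers, y is the line along which they close (so a half turn about z gives the same grasp; the last joint's range is limited). The gripper opens to 87 mm and grips with 3 to 60 N. Pads are 19 mm wide; open, the fingers measure 117 mm over their backs; the gripper's body (75 mm by 190 mm) begins 51 mm behind the grasp point.
Start: joints at [-1.233, 0.332, -0.065, 1.46, 0.022, 1.35, -0.088], TCP at [0.221, 0.585, 0.223] pointing down, gripper open.
Joint ranges: [-2.6, 2.6], [-0.5, 2.12], [-1.47, 1.34], [0.16, 2.42], [-1.27, 4.41], [0.06, 2.06], [-2.6, 2.6]. Speed limits (rad/s): [2.22, 2.22, 2.79, 2.79, 3.14, 3.14, 3.14].

### API

Orientations are given as a unit quaternion [x, y, z, w].
In Python, from bench import r gives the robot as it stands.
- The arm moves only by the tool arm_command, never from a script. Its arguments are lists of equal length, an entry for each row: "xyz": the shift along the world's x, y, z in m, a list of three; "rot": the turn, a rotation vector about the world's x, y, z in rad, a list of three. In form: {"xyz": [[tx, ty, tz], ...], "rot": [[ax, ay, az], ...]}. A call has 1 to 20 rows; each row is the pose to reach, as a shift and turn from the pose commanded when the call began; what a row does not reach only later rows make up. A row lasts 1/12 s, in which the tool goes at most 41.7 mm and 7.16 degrees, less where a joint would pass 70% of its speed; a pose out of reach is approached as far as the arm can. A call with a gripper value outside its range is refused whole. "grip" is the opening, from 0 (shut) to 1 (fully open), set as the call begins (left out, the last holds). The fingers move at their own pace and stop on an object; "squeeze" is the grip in N (left out, the last holds). Time passes only in rows, so rows that repeat a pose let the fingers close. It gives the time, the measured TCP pose, the force, the opening and the grip force at its end, in the units of the state.
- r.read_state(): the state, without advancing time (a new reading comes with each control period).
- r.camera(name): name is "scene" or "top" or "wrist"; returns the picture (480x640x3 uint8, red, green, blue); there is no depth.
- r.camera_model(name): a dict with "fx", "fy", "cx", "cy" (pixels), "T" (4x4, takes a point from camera to world coordinates). Camera axes: x right, y up, looking along -z (the intrinsics and any distortion apply to the point x, -y, -z); pixel columns grow to the right and rows downward; lengths in m; the calibration is good to about 2 mm. A picture is of the moment at which its call begins: read the wrist's pose just before it. camera_model takes no time and is no camera call; for the wrist camera it gives the pose at the moment of the call.
- r.close_job(): hands the job in; it is judged then, once.
Trained networks look in the newest picture that a camera, given by its name, has taken for a name from the list of things; names that differ only in an ending like _2 or _b are one class to them, and where a whole thing is asked for, a point or a joint stands for the part that bears it (a point fixed in the world has none). Each returns a list of dicts, best first, with "conf" (0 to 1); they miss things now and then, are a little off and sometimes report something else, mostly with a low value. They report only what shows in the picture. A call takes as long as a camera call. They do not tell look-alikes from the thing itself.
- r.look_for(label, camera): "at" ([x, y, z] in m, in the coordinates of the camera as it stood for that picture, good to about 4 mm: the middle of the surface that is visible of it).
- r.spot_point(label, camera): "at" ([x, y, z] in m, in the coordinates of the camera as it stood for that picture, good to about 4 mm: a listed point, or the origin of a listed thing).
The state is a dict: "time": time; "joint_positions": joint angles; "joint_vel": joint speeds; "joint_torque": joint torques, N m; "ee_pos": TCP position; "eef_rot": TCP orientation; "ft_force": force on the tool from outside, world axes, zero at the start; "torque": the same for the moment, N m; "width": finger opening in m; "grip_force": force on a finger pad.
Only numpy, scipy, OpenCV 4.12 (cv2) and the standard library are available. Lean on these libraries where they do the work, as an engineer would, in place of code of your own. Each camera call takes 0.05 s, during which the arm holds its last target. There are 200 camera calls.

### The job

Open the longer of the two grey electrode cases on the lab bench: pull its retaining pin out of the staple and lay the pin on the bench outside the case, then lift the lid off by its handle and set it down, not drop it, flat and handle up on the middle of the black rubber mat.

Things in the scene. Friction and masses are not known exactly. Their poses are not given: they have to be found in the camera images.
- case: Long grey case, 140 (x) x 220 (y) x 70 mm, fixed; origin under its centre, on the bench. At x 0, y -80 mm its steel staple (an arch 27 mm wide in y, eye 17 mm wide, along x) stands up through the lid's slot, top 106 mm above the bench. Not the short case (110 x 130 mm) farther back, which has its own pin. Loose things between case and mat are at most 80 mm tall.
- pin: Loose pin: black grip 46 (x) x 20 x 20 mm, 8 mm round steel rod from its +x end at mid height, tip 73 mm from the origin; origin: centre of the grip's underside. Starts level on the lid, 78 mm above the bench, rod through the staple along the case's +x, 3 mm play; grip centre 43 mm on the -x side of the staple. Comes out drawn straight along the case's -x, 40 mm or more. 60 g.
- lid: Loose lid, 140 (x) x 220 (y) x 8 mm, resting on the case's rim, axes as the case's; steel end at -y with a slot 22 x 40 mm round the staple. Origin: centre of underside, 70 mm above the bench. Handle: black bar along x over the centre, 90 mm long, 14 mm wide, 32 to 44 mm above the origin, posts at x +-36 mm. Lift straight up over 40 mm to clear the staple. 0.4 kg, balanced at the handle.
- mat: Black rubber mat, 200 (x) x 270 (y) x 4 mm, fixed flat on the bench. Origin: centre of its underside; its top is 4 mm above the bench.
Not all that is in view belongs to the job. What is shaped like the pin but blue, orange or yellow is not meant.

How it is judged:
By the outcome, as a careful person would: the job done as asked, in the order asked, and still so for the second after the job is handed in, with the robot touching nothing.
It also fails if it takes over 58 s, if anything falls off the work surface, if the arm or the gripper's body presses on something with over 40 N, if the wrist force passes 120 N, or if a joint passes its speed limit or range.

## Working session

There is one attempt and no reset: what is moved stays moved. The work goes in short steps, Python scripts to look and compute and a tool call to move; the robot and the scene stay as the last step left them, time stands still between calls to the robot, and variables do not carry over. Pictures are saved under pics/ and viewed, at most 10 in all, crops included, and the job is handed in when it is done.

Besides the shell and the picture viewer there is one more tool, called after "Emit:" as name(argument=value, ...) on one line, values as JSON. arm_command: Moves the arm, as the interface text tells. Its arguments: {"type":"object","properties":{"xyz":{"type":"array"},"rot":{"type":"array"},"grip":{"type":"number"},"squeeze":{"type":"number"}},"required":["xyz","rot"]}

```bash
mkdir -p pics; cat > h.py <<'E'
from bench import r
import numpy as np, cv2
from scipy.spatial.transform import Rotation as R
def shot(n,f=None):
    M=r.camera_model(n); im=r.camera(n)
    if f: cv2.imwrite('pics/'+f,im[:,:,::-1])
    return M,im
def W(M,p): return (M['T']@np.r_[p,1])[:3]
def proj(M,w):
    c=np.linalg.inv(M['T'])@np.r_[w,1]; return np.array([M['fx']*c[0]/-c[2]+M['cx'], M['fy']*-c[1]/-c[2]+M['cy']])
def ray(M,u,v,z):
    d=M['T'][:3,:3]@np.array([(u-M['cx'])/M['fx'],-(v-M['cy'])/M['fy'],-1]); o=M['T'][:3,3]
    return o+d*(z-o[2])/d[2]
E
python3 - <<'E'
from h import *
for n in ['top','scene']:
    M,im=shot(n,n+'0.png'); print(n,{k:v for k,v in M.items() if k!='T'}); print(M['T'].round(3))
    for l in ['case','pin','lid','mat']:
        for f in (r.look_for,r.spot_point):
            for d in f(l,n): print(l,f.__name__,round(d['conf'],2),W(M,d['at']).round(3),proj(M,W(M,d['at'])).round())
s=r.read_state();print(s['time'],s['ee_pos'],s['eef_rot'],s['width'])
E
```

```text
top {'fx': 535.9500107048618, 'fy': 535.9500107048618, 'cx': 314.90880991351054, 'cy': 238.85943193899237}
[[-0.005  0.989 -0.149  0.301]
 [-1.    -0.003  0.011 -0.069]
 [ 0.011  0.149  0.989  1.118]
 [ 0.     0.     0.     1.   ]]
case call 0.62 [ 0.549 -0.258  0.039] [401. 198.]
pin call 0.79 [ 0.347 -0.39   0.019] [466. 296.]
pin call 0.77 [ 0.584 -0.334  0.099] [444. 173.]
pin call 0.73 [ 0.285 -0.274  0.021] [410. 327.]
pin call 0.62 [ 0.538 -0.449  0.019] [490. 205.]
pin call 0.62 [ 0.441 -0.253  0.022] [398. 251.]
pin call 0.89 [ 0.273 -0.275 -0.002] [409. 333.]
pin call 0.77 [ 0.342 -0.389 -0.001] [463. 299.]
pin call 0.75 [ 0.445 -0.262  0.003] [401. 250.]
pin call 0.58 [ 0.576 -0.338  0.078] [443. 180.]
pin call 0.57 [ 0.531 -0.449  0.002] [488. 209.]
lid call 0.56 [ 0.604 -0.252  0.067] [399. 168.]
mat call 0.75 [0.636 0.232 0.01 ] [168. 162.]
mat call 0.92 [0.637 0.235 0.006] [167. 162.]
scene {'fx': 438.8311882279255, 'fy': 438.8311882279255, 'cx': 316.0182982663852, 'cy': 241.92647342423183}
[[-0.577 -0.662  0.478  0.949]
 [ 0.817 -0.47   0.335  0.278]
 [ 0.003  0.584  
[... 291 characters left out ...]
]
pin call 0.67 [ 0.348 -0.394  0.012] [244. 175.]
pin call 0.54 [ 0.284 -0.274  0.014] [291. 179.]
pin call 0.84 [ 0.572 -0.33   0.077] [199. 221.]
pin call 0.77 [ 0.443 -0.258 -0.001] [260. 221.]
pin call 0.77 [ 0.34 -0.39 -0.  ] [247. 177.]
pin call 0.72 [ 0.275 -0.274 -0.003] [293. 181.]
pin call 0.61 [ 0.53  -0.449  0.   ] [184. 209.]
lid call 0.66 [ 0.611 -0.235  0.075] [218. 252.]
lid call 0.62 [ 0.606 -0.247  0.067] [216. 250.]
mat call 0.62 [0.647 0.248 0.007] [389. 396.]
mat call 0.5 [ 0.662 -0.177  0.041] [224. 287.]
mat call 0.83 [0.637 0.234 0.001] [385. 389.]
0.9 [0.2206097  0.58480129 0.22255911] [1.79390516e-01 9.83777943e-01 3.95029256e-05 6.16705835e-06] 0.08696570147895993
```

View pics/top0.png

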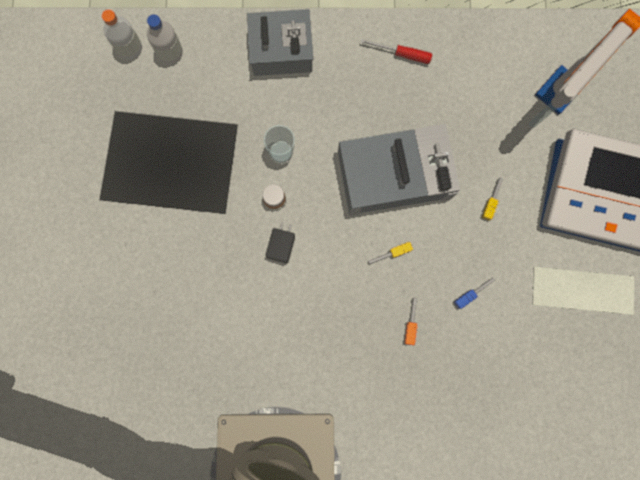

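View pics/scene0.png

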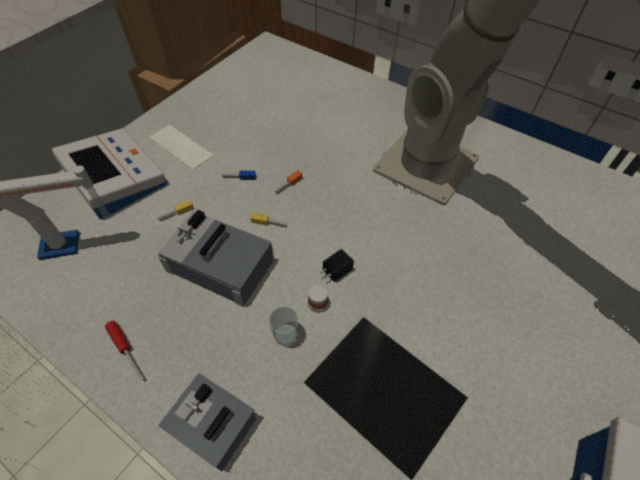

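Top view: the long case is at about (400,170) with its pin grip at (444,178) and rod pointing up. The mat is at (168,162), with a glass, jar and plug between them. The lamp is at (560-630,20-90). The short case is at (280,45).

```bash
python3 - <<'E'
from h import *
from scipy.optimize import least_squares
M=r.camera_model('top');S=r.camera_model('scene')
for n,p,z in [('handle',[(405,185),(396,140)],.114),('mat',[(115,112),(238,124),(225,213),(100,200)],.004),('lid',[(340,142),(414,131)],.078)]:
    q=np.array([ray(M,*a,z) for a in p]);print(n,q.round(3).tolist(),q.mean(0).round(3))
    d=q[1]-q[0];print(np.degrees(np.arctan2(d[1],d[0])).round(1))
q=np.array([ray(S,*a,.004) for a in [(365,319),(306,382),(412,474),(467,399)]]);print('matS',q.round(3).tolist(),q.mean(0))
f=lambda w:np.r_[proj(M,w)-(560,105),proj(S,w)-(82,178)]
s=least_squares(f,[.7,-.5,.2]);print('lamp',s.x,s.fun)
st=r.read_state();m=R.from_quat(st['eef_rot']).as_matrix();print(m.round(3)); print('tool y yaw',np.degrees(np.arctan2(m[1,1],m[0,1])))
Tw=r.camera_model('wrist')['T'];print((m.T@(Tw[:3,3]-st['ee_pos'])).round(3),(m.T@Tw[:3,:3]).round(2))
E
```

```text
handle [[0.557, -0.254, 0.114], [0.647, -0.239, 0.114]] [ 0.602 -0.247  0.114]
9.4
mat [[0.749, 0.351, 0.004], [0.721, 0.084, 0.004], [0.525, 0.108, 0.004], [0.553, 0.373, 0.004]] [0.637 0.229 0.004]
-95.9
lid [[0.655, -0.132, 0.078], [0.678, -0.282, 0.078]] [ 0.667 -0.207  0.078]
-81.3
matS [[0.527, 0.118, 0.004], [0.719, 0.093, 0.004], [0.743, 0.352, 0.004], [0.559, 0.379, 0.004]] [0.63695467 0.23569964 0.004     ]
lamp [ 0.6870404  -0.52800054  0.20056022] [ 2.39605825 -2.20984688  3.73086921  1.24044523]
[[-0.936  0.353  0.   ]
 [ 0.353  0.936  0.   ]
 [ 0.     0.    -1.   ]]
tool y yaw 69.33147780883793
[ 0.083  0.001 -0.163] [[-0.    0.95  0.3 ]
 [ 1.    0.    0.  ]
 [ 0.    0.3  -0.95]]
```

Emit:
arm_command(xyz=[[0.28, -0.485, 0.03], [0.28, -0.485, 0.03], [0.28, -0.485, 0.03], [0.28, -0.485, 0.03], [0.28, -0.485, 0.03], [0.28, -0.485, 0.03], [0.28, -0.485, 0.03], [0.28, -0.485, 0.03], [0.28, -0.485, 0.03], [0.28, -0.485, 0.03], [0.28, -0.485, 0.03], [0.28, -0.485, 0.03], [0.28, -0.485, 0.03], [0.28, -0.485, 0.03], [0.28, -0.485, 0.03]], rot=[[0, 0, 0.52], [0, 0, 0.52], [0, 0, 0.52], [0, 0, 0.52], [0, 0, 0.52], [0, 0, 0.52], [0, 0, 0.52], [0, 0, 0.52], [0, 0, 0.52], [0, 0, 0.52], [0, 0, 0.52], [0, 0, 0.52], [0, 0, 0.52], [0, 0, 0.52], [0, 0, 0.52]], grip=0.8)

```text
time: 2.15
ee_pos: [0.5028, 0.0939, 0.2531]
eef_rot: [-0.076, 0.997, -0.001, 0.001]
ft_force: [-1.2, 0.7, 0.0]
width: 0.0698
grip_force: 0.0
```

Emit:
arm_command(xyz=[[0.06, -0.434, 0], [0.06, -0.434, 0], [0.06, -0.434, 0], [0.06, -0.434, 0], [0.06, -0.434, 0], [0.06, -0.434, 0], [0.06, -0.434, 0], [0.06, -0.434, 0], [0.06, -0.434, 0], [0.06, -0.434, 0], [0.06, -0.434, 0], [0.06, -0.434, 0], [0.06, -0.434, 0], [0.06, -0.434, 0], [0.06, -0.434, 0]], rot=[[0, 0, 0], [0, 0, 0], [0, 0, 0], [0, 0, 0], [0, 0, 0], [0, 0, 0], [0, 0, 0], [0, 0, 0], [0, 0, 0], [0, 0, 0], [0, 0, 0], [0, 0, 0], [0, 0, 0], [0, 0, 0], [0, 0, 0]])

```text
time: 3.4
ee_pos: [0.5613, -0.3325, 0.2526]
eef_rot: [-0.081, 0.997, 0.0, 0.0]
ft_force: [0.1, 0.4, 0.3]
width: 0.0701
grip_force: 0.0
```

```bash
cat > look.py <<'E'
from h import *
import sys
s=r.read_state();m=R.from_quat(s['eef_rot']).as_matrix()
print(round(s['time'],2),s['ee_pos'].round(4) if hasattr(s['ee_pos'],'round') else s['ee_pos'],'yaw y',np.degrees(np.arctan2(m[1,1],m[0,1])).round(1),'w',s['width'],s['ft_force'])
M,im=shot('wrist',sys.argv[1])
for l in sys.argv[2:]:
    for f in (r.look_for,r.spot_point):
        for d in f(l,'wrist'): print(l,round(d['conf'],2),W(M,d['at']).round(4),proj(M,W(M,d['at'])).round())
E
python3 look.py w1.png pin lid case
```

```text
3.4 [ 0.5613 -0.3325  0.2526] yaw y 99.3 w 0.07012764717702206 [0.13039568 0.40020271 0.25145094]
pin 0.85 [ 0.5409 -0.4507  0.0197] [197. 151.]
pin 0.8 [ 0.5839 -0.3326  0.1002] [312. 239.]
pin 0.7 [ 0.4455 -0.2507  0.0196] [426.  82.]
pin 0.87 [ 5.342e-01 -4.515e-01  1.000e-04] [202. 142.]
pin 0.87 [ 4.466e-01 -2.601e-01 -1.000e-04] [411.  82.]
pin 0.55 [ 0.5793 -0.3352  0.0795] [310. 226.]
lid 0.65 [ 0.5908 -0.2511  0.0793] [403. 253.]
lid 0.85 [ 0.6083 -0.2456  0.0706] [403. 269.]
case 0.88 [ 0.548  -0.2992  0.0459] [355. 189.]
```

View pics/w1.png

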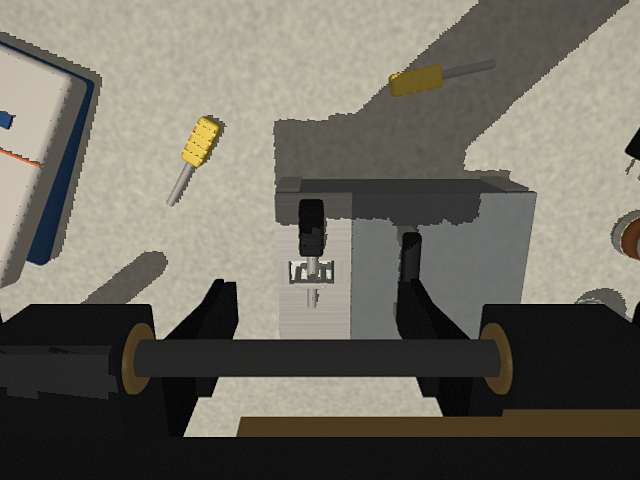

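Wrist view: black grip at columns 300-325, rows 200-256. The staple is at (311,272) with the rod through it down to (312,305), and the handle is at (410,260). The case is square to the image.

```bash
python3 - <<'E'
from h import *
M=r.camera_model('wrist');s=r.read_state()
for n,u,v,z in [('grip+x end',312.5,256,.098),('grip -x end bot',312,200,.078),('rod tip',312.5,307,.088),('rod base',313,258,.09),('staple',311.5,260,.106),('lid -x edge L',352,193,.078),('lid -x R',536,193,.078),('handle -x',411,234,.114),('seam low',352,339,.078)]:
    print(n,ray(M,u,v,z).round(4))
yaw=np.radians(9.3);c,si=np.cos(yaw),np.sin(yaw)
print('model: grip ctr from staple')
E
```

```text
grip+x end [ 0.5985 -0.331   0.098 ]
grip -x end bot [ 0.5564 -0.3383  0.078 ]
rod tip [ 0.6499 -0.3231  0.088 ]
rod base [ 0.6032 -0.33    0.09  ]
staple [ 0.599  -0.3317  0.106 ]
lid -x edge L [ 0.5452 -0.3062  0.078 ]
lid -x R [ 0.5208 -0.1544  0.078 ]
handle -x [ 0.5625 -0.2597  0.114 ]
seam low [ 0.6821 -0.2806  0.078 ]
model: grip ctr from staple
```

Emit:
arm_command(xyz=[[0.0125, -0.001, -0.03], [0.0125, -0.001, -0.06], [0.0125, -0.001, -0.09], [0.0125, -0.001, -0.12], [0.0125, -0.001, -0.14], [0.0125, -0.001, -0.155], [0.0125, -0.001, -0.165], [0.0125, -0.001, -0.17], [0.0125, -0.001, -0.17], [0.0125, -0.001, -0.17]], rot=[[0, 0, 0], [0, 0, 0], [0, 0, 0], [0, 0, 0], [0, 0, 0], [0, 0, 0], [0, 0, 0], [0, 0, 0], [0, 0, 0], [0, 0, 0]])

```text
time: 4.58
ee_pos: [0.5735, -0.3355, 0.0834]
eef_rot: [-0.08, 0.997, -0.0, 0.0]
ft_force: [-1.2, -0.5, 0.6]
width: 0.0698
grip_force: 0.0
```

Emit:
arm_command(xyz=[[0, 0, 0], [0, 0, 0], [0, 0, 0], [0, 0, 0], [0, 0, 0], [0, 0, 0], [0, 0, 0], [0, 0, 0]], rot=[[0, 0, 0], [0, 0, 0], [0, 0, 0], [0, 0, 0], [0, 0, 0], [0, 0, 0], [0, 0, 0], [0, 0, 0]], grip=0, squeeze=20)

```text
time: 5.25
ee_pos: [0.5731, -0.3352, 0.0826]
eef_rot: [-0.08, 0.997, 0.0, -0.0]
ft_force: [-0.0, 0.1, 0.1]
width: 0.0243
grip_force: 0.0
```

Emit:
arm_command(xyz=[[0, 0, 0], [0, 0, 0], [0, 0, 0], [0, 0, 0], [0, 0, 0]], rot=[[0, 0, 0], [0, 0, 0], [0, 0, 0], [0, 0, 0], [0, 0, 0]])

```text
time: 5.67
ee_pos: [0.5731, -0.3352, 0.0825]
eef_rot: [-0.08, 0.997, 0.0, -0.0]
ft_force: [0.1, -0.1, 0.6]
width: 0.0201
grip_force: 20.0
```

Emit:
arm_command(xyz=[[-0.005, -0.001, 0], [-0.012, -0.002, 0], [-0.02, -0.0032, 0], [-0.028, -0.0045, 0], [-0.036, -0.006, 0], [-0.044, -0.007, 0], [-0.052, -0.0083, 0], [-0.06, -0.0097, 0], [-0.065, -0.0105, 0], [-0.065, -0.0105, 0]], rot=[[0, 0, 0], [0, 0, 0], [0, 0, 0], [0, 0, 0], [0, 0, 0], [0, 0, 0], [0, 0, 0], [0, 0, 0], [0, 0, 0], [0, 0, 0]])

```text
time: 6.5
ee_pos: [0.5068, -0.3463, 0.0827]
eef_rot: [-0.079, 0.997, 0.0, -0.0]
ft_force: [0.1, -0.5, -1.2]
width: 0.0201
grip_force: 20.0
```

```bash
python3 look.py w2.png pin
```

```text
6.5 [ 0.5068 -0.3463  0.0827] yaw y 99.0 w 0.020062560282539124 [ 0.13783586 -0.52261077 -1.19213326]
pin 0.98 [ 0.5334 -0.4455  0.0187] [145. 268.]
pin 0.89 [ 0.4406 -0.2552  0.0176] [498. 163.]
pin 0.81 [ 0.5051 -0.3455  0.0996] [318. 316.]
pin 0.96 [ 4.466e-01 -2.570e-01 -1.000e-04] [480. 169.]
pin 0.58 [ 0.5144 -0.3464  0.082 ] [313. 315.]
pin 0.57 [ 5.345e-01 -4.497e-01  2.000e-04] [149. 257.]
```

View pics/w2.png

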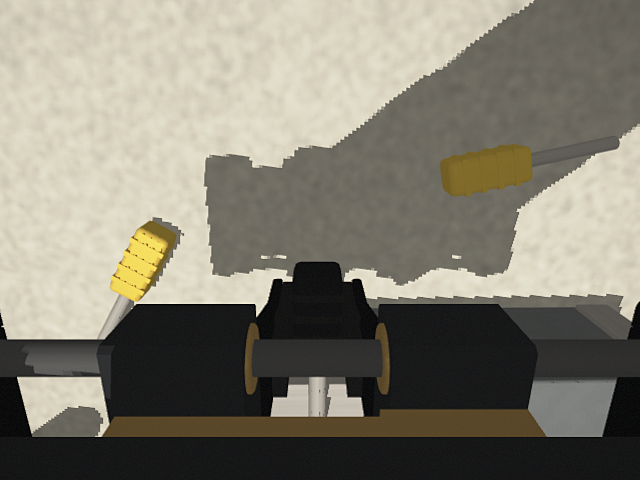

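Emit:
arm_command(xyz=[[-0.01, 0, 0.02], [-0.04, -0.004, 0.02], [-0.082, -0.009, 0.0], [-0.082, -0.009, -0.035], [-0.082, -0.009, -0.055], [-0.082, -0.009, -0.067], [-0.082, -0.009, -0.073], [-0.082, -0.009, -0.0765], [-0.082, -0.009, -0.0775], [-0.082, -0.009, -0.0775]], rot=[[0, 0, 0], [0, 0, 0], [0, 0, 0], [0, 0, 0], [0, 0, 0], [0, 0, 0], [0, 0, 0], [0, 0, 0], [0, 0, 0], [0, 0, 0]])

```text
time: 7.48
ee_pos: [0.427, -0.3551, 0.0058]
eef_rot: [-0.08, 0.997, -0.0, 0.0]
ft_force: [0.2, 0.2, -0.4]
width: 0.0201
grip_force: 20.0
```

Emit:
arm_command(xyz=[[0, 0, 0], [0, 0, 0], [0, 0, 0], [0, 0, 0], [0, 0, 0], [0, 0, 0.02], [0, 0, 0.05], [0, 0, 0.09], [0, 0, 0.13], [0, 0, 0.17], [0.04, 0.02, 0.2], [0.08, 0.05, 0.21], [0.11, 0.08, 0.21], [0.14, 0.1, 0.21], [0.155, 0.11, 0.21], [0.155, 0.11, 0.21], [0.155, 0.11, 0.21]], rot=[[0, 0, 0], [0, 0, 0], [0, 0, 0], [0, 0, 0], [0, 0, 0], [0, 0, 0], [0, 0, 0], [0, 0, 0], [0, 0, 0], [0, 0, 0], [0, 0, 0], [0, 0, 0], [0, 0, 0], [0, 0, 0], [0, 0, 0], [0, 0, 0], [0, 0, 0]], grip=0.6)

```text
time: 8.9
ee_pos: [0.5825, -0.2426, 0.2144]
eef_rot: [-0.082, 0.997, 0.0, -0.0]
ft_force: [-1.0, -1.1, 0.7]
width: 0.0521
grip_force: 0.0
```

```bash
python3 look.py w3.png pin lid case
```

```text
8.9 [ 0.5825 -0.2426  0.2144] yaw y 99.4 w 0.05208495043934207 [-0.95815259 -1.06211664  0.6595478 ]
pin 0.92 [ 0.5367 -0.4506  0.0174] [ 81. 108.]
pin 0.71 [ 0.4403 -0.2491  0.019 ] [337.  26.]
pin 0.59 [ 0.4543 -0.3473  0.0154] [213.  24.]
pin 0.96 [ 0.5321 -0.4498 -0.0011] [ 93. 103.]
pin 0.62 [ 0.4464 -0.2568 -0.0005] [326.  36.]
lid 0.8 [ 0.5901 -0.2424  0.0772] [315. 227.]
lid 0.46 [ 0.4565 -0.3463  0.0164] [214.  27.]
lid 0.82 [ 0.6057 -0.2462  0.0682] [307. 242.]
case 0.66 [ 0.5534 -0.3177  0.0544] [227. 160.]
```

View pics/w3.png

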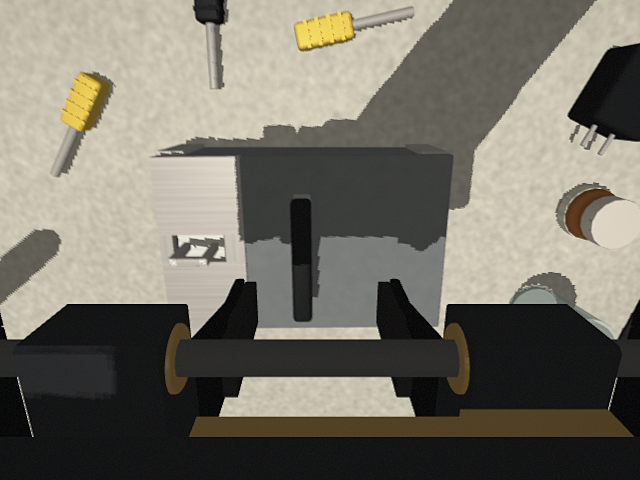

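The pin lies on the bench with its rod down to (214,85), clear of the case. The staple at (200,248) is empty. The handle bar spans (301,197) to (301,321).

```bash
python3 - <<'E'
from h import *
M=r.camera_model('wrist')
for n,u,v,z in [('h -x',301.5,199,.114),('h +x',301.5,320,.114),('h mid',301.5,258,.114),('L -x a',152,156,.078),('R -x',453,156,.078),('R +x',440,327,.078)]:
    print(n,ray(M,u,v,z).round(4))
T=r.camera_model('top');print(proj(T,[.606,-.246,.114]))
E
```

```text
h -x [ 0.5598 -0.2587  0.114 ]
h +x [ 0.6482 -0.2457  0.114 ]
h mid [ 0.6008 -0.2527  0.114 ]
L -x a [ 0.5535 -0.3704  0.078 ]
R -x [ 0.5194 -0.1552  0.078 ]
R +x [ 0.657  -0.1302  0.078 ]
[400.05452464 160.35531699]
```

Emit:
arm_command(xyz=[[0.024, -0.007, -0.02], [0.024, -0.007, -0.05], [0.024, -0.007, -0.08], [0.024, -0.007, -0.1], [0.024, -0.007, -0.115], [0.024, -0.007, -0.123], [0.024, -0.007, -0.126], [0.024, -0.007, -0.126], [0.024, -0.007, -0.126]], rot=[[0, 0, 0], [0, 0, 0], [0, 0, 0], [0, 0, 0], [0, 0, 0], [0, 0, 0], [0, 0, 0], [0, 0, 0], [0, 0, 0]])

```text
time: 10.0
ee_pos: [0.6056, -0.2521, 0.0902]
eef_rot: [-0.079, 0.997, -0.0, 0.001]
ft_force: [0.7, 0.3, 1.0]
width: 0.0524
grip_force: 0.0
```

Emit:
arm_command(xyz=[[0, 0, 0], [0, 0, 0], [0, 0, 0], [0, 0, 0], [0, 0, 0], [0, 0, 0], [0, 0, 0], [0, 0, 0], [0, 0, 0], [0, 0, 0], [0, 0, 0], [0, 0, 0]], rot=[[0, 0, 0], [0, 0, 0], [0, 0, 0], [0, 0, 0], [0, 0, 0], [0, 0, 0], [0, 0, 0], [0, 0, 0], [0, 0, 0], [0, 0, 0], [0, 0, 0], [0, 0, 0]], grip=0, squeeze=45)

```text
time: 11.0
ee_pos: [0.6053, -0.2514, 0.0891]
eef_rot: [-0.08, 0.997, 0.0, 0.0]
ft_force: [-0.7, 3.0, 2.9]
width: 0.0133
grip_force: 45.0
```

Emit:
arm_command(xyz=[[0, 0, 0.002], [0, 0, 0.006], [0, 0, 0.012], [0, 0, 0.02], [0, 0, 0.03], [0, 0, 0.04], [0, 0, 0.05], [0, 0, 0.06], [0, 0, 0.07], [0, 0, 0.08], [0, 0, 0.09], [0, 0, 0.1], [0, 0, 0.11], [0, 0, 0.115], [0, 0, 0.12], [0, 0, 0.12]], rot=[[0, 0, 0], [0, 0, 0], [0, 0, 0], [0, 0, 0], [0, 0, 0], [0, 0, 0], [0, 0, 0], [0, 0, 0], [0, 0, 0], [0, 0, 0], [0, 0, 0], [0, 0, 0], [0, 0, 0], [0, 0, 0], [0, 0, 0], [0, 0, 0]])

```text
time: 12.33
ee_pos: [0.6054, -0.2519, 0.2101]
eef_rot: [-0.079, 0.997, -0.0, 0.001]
ft_force: [0.3, -0.6, -3.6]
width: 0.0137
grip_force: 45.0
```

```bash
python3 - <<'E'
from h import *
s=r.read_state();print(s['time'],s['ee_pos'],s['ft_force'],s['torque'],s['width'])
M,im=shot('scene','s2.png')
M2,i2=shot('wrist','w4.png')
for l in ['lid','mat']:
  for d in r.spot_point(l,'scene')+r.look_for(l,'scene'): print(l,d['conf'],W(M,d['at']).round(3))
cv2.imwrite('pics/c1.png',np.vstack([cv2.resize(im[120:360,80:480],(640,384)),cv2.resize(i2[100:,:],(480,285))[:216,:480].copy() if 0 else cv2.copyMakeBorder(cv2.resize(i2,(288,216)),0,0,0,352,0)])[:,:,::-1])
E
```

```text
12.3333 [ 0.60541625 -0.25192082  0.21009895] [ 0.33345253 -0.6332383  -3.64861991] [ 0.02938876 -0.01467807  0.03264015] 0.013701457345261354
lid 0.91 [ 0.606 -0.251  0.189]
lid 0.47 [ 0.638  0.236 -0.001]
lid 0.33 [ 0.434 -0.351  0.003]
lid 0.55 [ 0.631 -0.216  0.196]
mat 0.68 [0.639 0.236 0.002]
mat 0.75 [0.65  0.247 0.002]
```

View pics/c1.png

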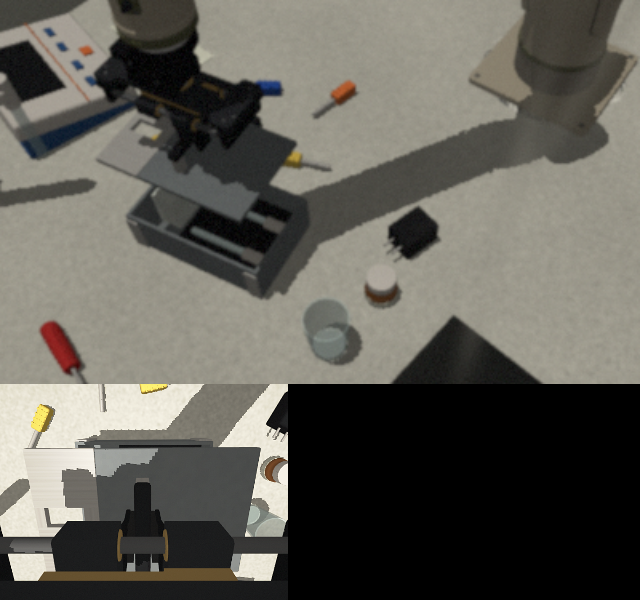

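Lid held level, case open below, pin left behind. Carry to the mat.

Emit:
arm_command(xyz=[[0.001, 0.01, 0], [0.003, 0.03, 0], [0.005, 0.055, 0], [0.007, 0.085, 0], [0.009, 0.115, 0], [0.011, 0.145, 0], [0.013, 0.175, 0], [0.015, 0.205, 0], [0.017, 0.235, 0], [0.019, 0.265, 0], [0.021, 0.295, 0], [0.023, 0.325, 0], [0.025, 0.355, 0], [0.026, 0.385, 0], [0.028, 0.415, 0], [0.03, 0.44, 0], [0.031, 0.46, 0], [0.032, 0.475, 0], [0.032, 0.483, 0], [0.032, 0.486, 0]], rot=[[0, 0, 0], [0, 0, -0.01], [0, 0, -0.025], [0, 0, -0.045], [0, 0, -0.065], [0, 0, -0.085], [0, 0, -0.105], [0, 0, -0.125], [0, 0, -0.145], [0, 0, -0.165], [0, 0, -0.185], [0, 0, -0.205], [0, 0, -0.225], [0, 0, -0.24], [0, 0, -0.25], [0, 0, -0.26], [0, 0, -0.265], [0, 0, -0.27], [0, 0, -0.27], [0, 0, -0.27]])

```text
time: 14.3
ee_pos: [0.6367, 0.2359, 0.2087]
eef_rot: [0.054, 0.999, 0.0, -0.0]
ft_force: [0.4, -0.4, -2.7]
width: 0.0134
grip_force: 45.0
```

Emit:
arm_command(xyz=[[0, 0, -0.02], [0, 0, -0.045], [0, 0, -0.07], [0, 0, -0.095], [0, 0, -0.12], [0, 0, -0.135], [0, 0, -0.145], [0, 0, -0.15], [0, 0, -0.15], [0, 0, -0.15], [0, 0, -0.15]], rot=[[0, 0, 0], [0, 0, 0], [0, 0, 0], [0, 0, 0], [0, 0, 0], [0, 0, 0], [0, 0, 0], [0, 0, 0], [0, 0, 0], [0, 0, 0], [0, 0, 0]])

```text
time: 15.22
ee_pos: [0.638, 0.2343, 0.0606]
eef_rot: [0.055, 0.998, 0.001, 0.001]
ft_force: [-0.2, 1.0, -3.8]
width: 0.0137
grip_force: 45.0
```

```bash
python3 look.py w5.png; python3 - <<'E'
from h import *
a=cv2.imread('pics/w5.png');M,im=shot('top');_,i2=shot('scene')
for l in ['lid','mat']:
  for d in r.spot_point(l,'top'): print(l,d['conf'],W(M,d['at']).round(3))
o=np.zeros((600,800,3),np.uint8);o[:300,:400]=cv2.resize(a,(400,300))
o[300:,:400]=cv2.resize(im[60:285,40:340,::-1],(400,300));o[300:,400:]=cv2.resize(i2[255:480,230:530,::-1],(400,300));cv2.imwrite('pics/c2.png',o)
E
```

```text
15.22 [0.638  0.2343 0.0606] yaw y 83.6 w 0.013654912508256862 [-0.21994175  1.04636861 -3.77359298]
lid 0.96 [0.637 0.232 0.04 ]
```

View pics/c2.png

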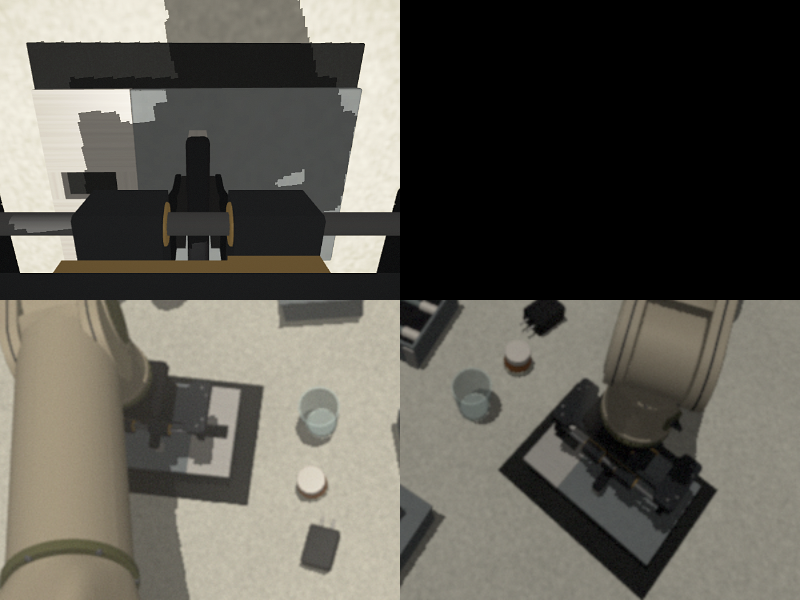

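The lid is level and square over the mat, with an even border all round. Lower gently.

Emit:
arm_command(xyz=[[0, 0, -0.008], [0, 0, -0.018], [0, 0, -0.025], [0, 0, -0.03], [0, 0, -0.032], [0, 0, -0.033], [0, 0, -0.034], [0, 0, -0.035], [0, 0, -0.0355], [0, 0, -0.0355], [0, 0, -0.0355]], rot=[[0, 0, 0], [0, 0, 0], [0, 0, 0], [0, 0, 0], [0, 0, 0], [0, 0, 0], [0, 0, 0], [0, 0, 0], [0, 0, 0], [0, 0, 0], [0, 0, 0]])

```text
time: 16.38
ee_pos: [0.6372, 0.2343, 0.0238]
eef_rot: [0.055, 0.998, 0.0, 0.0]
ft_force: [0.6, -0.5, -4.3]
width: 0.0133
grip_force: 45.0
```

Not in contact yet, since the wrist still carries the lid's weight. I'll continue in 0.5 mm steps.

Emit:
arm_command(xyz=[[0, 0, -0.0005], [0, 0, -0.001], [0, 0, -0.001], [0, 0, -0.001]], rot=[[0, 0, 0], [0, 0, 0], [0, 0, 0], [0, 0, 0]])

```text
time: 16.72
ee_pos: [0.6373, 0.2343, 0.0232]
eef_rot: [0.055, 0.998, 0.0, 0.0]
ft_force: [-2.6, -2.2, 4.2]
width: 0.0132
grip_force: 45.0
```

Contact: the force went from -4 N to +4 N. Release and rise.

Emit:
arm_command(xyz=[[0, 0, 0], [0, 0, 0], [0, 0, 0], [0, 0, 0], [0, 0, 0], [0, 0, 0], [0, 0, 0.01], [0, 0, 0.03], [0, 0, 0.06], [0, 0, 0.1], [0, 0, 0.14], [0, 0, 0.18], [0, 0, 0.21], [0, 0, 0.22], [0, 0, 0.22], [0, 0, 0.22]], rot=[[0, 0, 0], [0, 0, 0], [0, 0, 0], [0, 0, 0], [0, 0, 0], [0, 0, 0], [0, 0, 0], [0, 0, 0], [0, 0, 0], [0, 0, 0], [0, 0, 0], [0, 0, 0], [0, 0, 0], [0, 0, 0], [0, 0, 0], [0, 0, 0]], grip=0.6)

```text
time: 18.05
ee_pos: [0.637, 0.2343, 0.2426]
eef_rot: [0.055, 0.998, 0.0, 0.0]
ft_force: [-0.1, -0.1, -0.8]
width: 0.0522
grip_force: 0.0
```

```bash
python3 look.py w6.png lid; python3 - <<'E'
from h import *
a=cv2.imread('pics/w6.png');M,im=shot('scene')
for l in ['lid','mat','pin']:
  for d in r.spot_point(l,'scene'): print(l,d['conf'],W(M,d['at']).round(3))
o=np.zeros((600,800,3),np.uint8);o[:300,:400]=cv2.resize(a,(400,300));o[300:,:]=cv2.resize(im[140:480,:,::-1],(800,300));cv2.imwrite('pics/c3.png',o)
E
```

```text
18.05 [0.637  0.2343 0.2426] yaw y 83.7 w 0.052233878306480096 [-0.12470524 -0.11371872 -0.81064446]
lid 0.67 [0.633  0.241  0.0111] [323. 187.]
lid 0.64 [0.6389 0.2375 0.0064] [320. 193.]
lid 0.89 [0.64  0.235 0.004]
lid 0.21 [ 0.605 -0.246  0.002]
pin 0.8 [ 0.444 -0.256  0.002]
pin 0.72 [ 0.43  -0.35   0.001]
pin 0.57 [ 0.529 -0.447 -0.002]
pin 0.54 [ 0.34  -0.388 -0.001]
pin 0.54 [ 0.274 -0.275 -0.001]
```

View pics/c3.png

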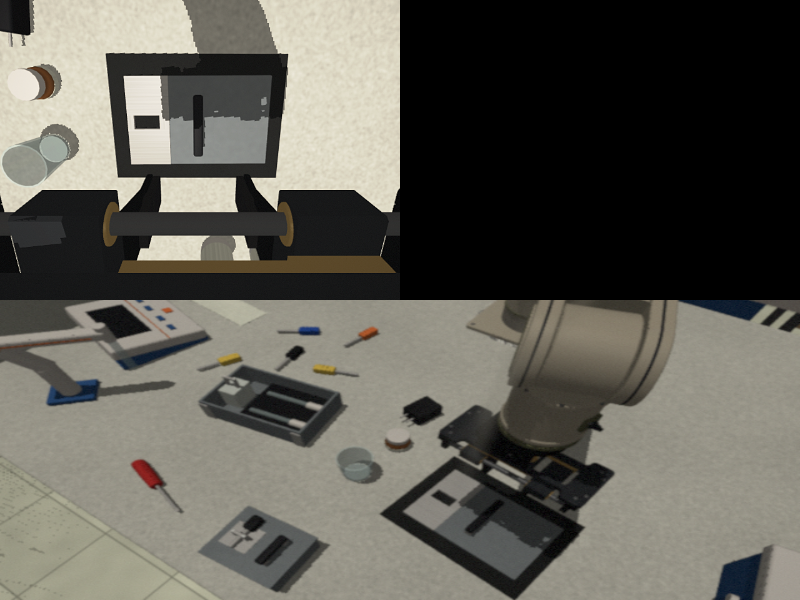

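The lid is flat, handle up and centred on the mat (wrist crop 125-280, 75-165). The pin lies on the bench and the case is open.

```bash
python3 -c "
from bench import r
print(r.close_job())"
```

```text
the job is handed in; nothing more can be done
None
```

The long case is open and the job is handed in: the pin is out and lying on the bench beside the case, and the lid is set down flat, handle up, in the middle of the mat, in about 18 s of robot time.

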